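Ratchet the cool-box clamp tight before the van drives off

TASK

The vaccine cool box must be clamped down before the van drives off, but the ratchet handle on its hold-down clamp was left set to loosen. Flip the red direction lever over to tighten, without backing the screw off, then work the handle clockwise in strokes until the clamp bears down firmly, at a push of about 13 newtons on the middle of the grip, and no harder, or the tray will be crushed. Let go of it with the lever still on tighten, and leave the loose spanner, syringes and vials where they lie.

Things in the scene. Friction and masses are not known exactly. Their poses are not given: they have to be found in the camera images.
- screw_axis (a point): Point on the vertical screw axis of the grey clamp, 108 mm above the worktop, fixed to the bolted-down bracket: y points from the screw towards the cool box, z up. The clamp stands anywhere in 7 by 13 cm, turned up to 15 degrees. Its column stands 53 to 83 mm from the axis on the -x side, up to 80 mm high.
- grip (a point): Middle of the black handle grip: a level cylinder 24 mm thick, 80 mm long, along x (x points away from the screw, z up), 144 mm from the screw axis, 108 mm above the worktop as found. Grip, head and lever all sink 4 mm per radian of tightening. Its swing is clear, save for low loose things on the worktop.
- lever_tab (a point): Middle of the red upright tab of the direction lever on the ratchet head: 8 mm wide (y), 11 mm deep (x), 24 mm tall; its foot is level with the head's flat top, 122 mm above the worktop as found. x points from the lever's pivot to the tab, 27 mm away; the pivot is on the handle's centre line, 42 mm from the screw axis.
- lever (a joint): Angle of the lever from the handle's centre line, rad, positive clockwise from above, stops at -0.45 (loosen) and 0.45 (tighten). It is stiff: 3 to 5 N on the tab moves it, and it stays where it is left, so push it right over. It can be locked while the handle is being pushed.
- handle (a joint): Swing of the handle, rad, positive clockwise from above, stops at -0.8 and 0.8. At 0 it points 45 degrees clockwise of the x axis of screw_axis. It stays where left (2 N friction at the grip). On tighten it turns the screw clockwise and clicks freely back in teeth of 0.39 rad; on loosen the reverse. A full stroke turns the screw 1.2 to 1.5 rad.
- spindle (a joint): Turn of the clamp screw, rad, 0 as found, positive = tightened (clockwise from above), 4 mm down per rad. It holds by its own friction when let go.
- foot: Steel foot disc (44 mm) under the screw; origin on the screw axis at worktop level as found. It hangs 2 to 8 mm over the rubber pad on the tray; how much must be felt. Until it touches, turning takes about 4 N at the middle of the grip, then rising steeply. 9 N there clamps with about 105 N, 13 N with 145 N, 17 N with 180 N.
- coolbox: White cool box with blue lid (280 x 240 mm, 160 mm high) in an aluminium tray, fixed; origin on the worktop at the screw axis, axes as screw_axis. Its near wall is 120 mm from the screw axis on the +y side.
- wrench_ring: Bystander: a loose steel spanner, 160 mm long, lying on the worktop; origin at its middle underside.
- syringe0: Bystander: a loose capped syringe, 140 mm long, lying on the worktop; origin at its underside.
- syringe1: Bystander: a loose capped syringe, 140 mm long, lying on the worktop; origin at its underside.
- syringe2: Bystander: a loose capped syringe, 140 mm long, lying on the worktop; origin at its underside.
- vial0: Bystander: a loose vial, 24 mm diameter, 45 mm high; origin at its underside.
- vial1: Bystander: a loose vial, 24 mm diameter, 45 mm high; origin at its underside.

How it is judged:
By the outcome, as a careful person would: the job done as asked, in the order asked, and still so for the second after the job is handed in, with the robot touching nothing.
It also fails if it takes over 56 s, if anything falls off the work surface, if the arm or the gripper's body presses on something with over 40 N, if the wrist force passes 120 N, or if a joint passes its speed limit or range.

ROBOT

A 6-joint arm with a two-finger parallel gripper is mounted at the origin on the work surface. World frame = base frame: x ahead of the robot, y to its left, z up, the work surface at z = 0. Lengths are in m, angles in rad, forces in N, time in s.
With the tool pointing down it reaches from about 0.35 to 0.925 m from the base axis. Payload 6.4 kg.
Tool frame: the origin (TCP) lies at the very end of the fingers, on their centre line; the grasp point (between the pads) lies 19 mm behind it; z points along the fingers, y is the line along which they close (so a half turn about z gives the same grasp; the last joint's range is limited). The gripper opens to 85 mm and grips with 20 to 120 N. Pads are 22 mm wide; open, the fingers measure 114 mm over their backs; the gripper's body (76 mm by 85 mm) begins 54 mm behind the grasp point. The pads swing forward as they close: fully open they stand 13 mm farther back than shut.
Start: joints at [-1.442, 0.245, 1.558, -0, 1.339, -0.174], TCP at [0.194, -0.62, 0.231] pointing down, gripper open.
Joint ranges: [-3.13, 3.13], [-1.02, 2.26], [0.13, 2.54], [-0.95, 4.09], [0.21, 2.88], [-2.74, 2.74]. Speed limits (rad/s): [2.57, 2.57, 3.14, 3.14, 3.14, 3.14].

INTERFACE

Orientations are given as a rotation vector (axis times angle).
In Python, from cell import status, camera, camera_model, finish_job gives the robot as it stands.
- The arm moves only by the tool jog_arm, never from a script. Its argument "rows" is one flat list of numbers, 7 for each row, row after row: the opening, from -1 (shut) to 1 (fully open), so that 0 is half open, then the shift along the tool's x, y, z in cm, then the turn, a rotation vector about the tool's x, y, z in degrees. In form: [gripper, dx, dy, dz, ax, ay, az, gripper, dx, dy, dz, ax, ay, az, ...]. A call has 1 to 8 rows; each row shifts and turns the commanded pose from where the row before left it, along the tool's axes as they then stand; what a row does not reach is not made up. A row lasts 1/10 s, in which the tool goes at most 50 mm and 8.59 degrees, less where a joint would pass 70% of its speed; a pose out of reach is approached as far as the arm can. A call with a gripper value outside its range is refused whole. The fingers move at their own pace and stop on an object; the grip force is fixed at half the most. Time passes only in rows, so rows that do not move let the fingers close. It gives the time, the measured TCP pose, the force, the opening and the grip force at its end, in the units of the state.
- status.get_state(): the state, without advancing time (a new reading comes with each control period).
- camera(name): name is "scene" or "top"; returns (picture, depth): 384x512x3 uint8, red, green, blue; 384x512 float32, m along the optical axis (not along the pixel's ray), 0 where there is no reading.
- camera_model(name): a dict with "K" (3x3 intrinsics, pixels), "distortion" ([k1, k2, p1, p2, k3] as OpenCV has them; the pictures are not rectified), "R" (3x3) and "t" (3): a world point X has camera coordinates R X + t. Camera axes: x right, y down, z forward; pixel columns grow to the right and rows downward; lengths in m; the calibration is good to about 2 mm. A picture is of the moment at which its call begins. camera_model takes no time and is no camera call.
- finish_job(): hands the job in; it is judged then, once.
The state is a dict: "t": time; "joint_pos": joint angles; "qd": joint speeds; "effort": joint torques, N m; "tcp_pos": TCP position; "eef_rot": TCP orientation; "ft_force": force on the tool from outside, world axes, zero at the start; "ft_torque": the same for the moment, N m; "finger_gap": opening from 0.0 (shut) to 1.0 (fully open); "gripper_force": force on a finger pad.
Only numpy, scipy, OpenCV 4.12 (cv2) and the standard library are available. Lean on these libraries where they do the work, as an engineer would, in place of code of your own. Each camera call takes 0.05 s, during which the arm holds its last target. There are 200 camera calls.

## Working session

There is one attempt and no reset: what is moved stays moved. The work goes in short steps, Python scripts to look and compute and a tool call to move; the robot and the scene stay as the last step left them, time stands still between calls to the robot, and variables do not carry over. Pictures are saved under pics/ and viewed, at most 10 in all, crops included, and the job is handed in when it is done.

Besides the shell and the picture viewer there is one more tool, called after "Request:" as name(argument=value, ...) on one line, values as JSON. jog_arm: Moves the arm, as the interface text tells. Its arguments: {"type":"object","properties":{"rows":{"type":"array","items":{"type":"number"}}},"required":["rows"]}

```bash
mkdir -p pics; cat > h.py <<'E'
import numpy as np,cv2
from cell import status,camera,camera_model,finish_job
def shot(n):
    p,d=camera(n); np.savez(f'/tmp/{n}.npz',p=p,d=d); return p,d
def pts(n,d):
    m=camera_model(n);K=np.array(m['K']);D=np.array(m['distortion']);R=np.array(m['R']);t=np.array(m['t'])
    v,u=np.mgrid[:384,:512]
    q=cv2.undistortPoints(np.stack([u.ravel(),v.ravel()],1).astype(np.float64)[:,None],K,D)[:,0]
    z=d.ravel()[:,None]
    X=np.hstack([q*z,z]); W=(X-t)@R
    W[z[:,0]==0]=np.nan
    return W.reshape(384,512,3)
def ray(n,uv,h):
    m=camera_model(n);K=np.array(m['K']);D=np.array(m['distortion']);R=np.array(m['R']);t=np.array(m['t'])
    q=cv2.undistortPoints(np.array(uv,float).reshape(-1,1,2),K,D)[:,0]
    c=-R.T@t; w=np.c_[q,np.ones(len(q))]@R
    return c+w*((h-c[2])/w[:,2])[:,None]
E
python3 - <<'E'
from h import *
for n in('scene','top'):
    p,d=shot(n); cv2.imwrite(f'pics/{n}0.png',p[:,:,::-1])
    W=pts(n,d); h=cv2.cvtColor(p,cv2.COLOR_RGB2HSV)
    red=((h[...,0]<8)|(h[...,0]>172))&(h[...,1]>150)&(h[...,2]>70)
    k,l,s,c=cv2.connectedComponentsWithStats(red.astype(np.uint8))
    for i in range(1,k):
        if s[i,4]>8: print(n,'red',s[i],c[i],np.nanmedian(W[l==i],0))
print({k:np.round(v,3) for k,v in status.get_state().items()})
E
```

```text
scene red [410   0  20   2  35] [419.71428571   0.42857143] [0.18361433 0.59730222 0.21510692]
scene red [292 138   9  11  56] [295.98214286 141.83928571] [ 0.5412501  -0.04586719  0.13424552]
top red [186 207  13  17  87] [192.11494253 215.59770115] [ 0.52320256 -0.03635563  0.12717612]
{'t': np.float64(0.1), 'joint_pos': array([-1.442,  0.246,  1.559, -0.   ,  1.339, -0.174]), 'qd': array([ 0.001, -0.   , -0.004,  0.   , -0.   ,  0.001]), 'effort': array([ 0.0000e+00, -4.3067e+01, -3.2713e+01, -0.0000e+00,  3.0000e-03,
        0.0000e+00]), 'tcp_pos': array([ 0.194, -0.62 ,  0.23 ]), 'eef_rot': array([-3.104, -0.474, -0.   ]), 'ft_force': array([-0.734,  0.386,  0.011]), 'ft_torque': array([-0.   ,  0.005, -0.063]), 'gripper_force': np.float64(0.0), 'finger_gap': np.float64(0.999)}
```

View pics/scene0.png

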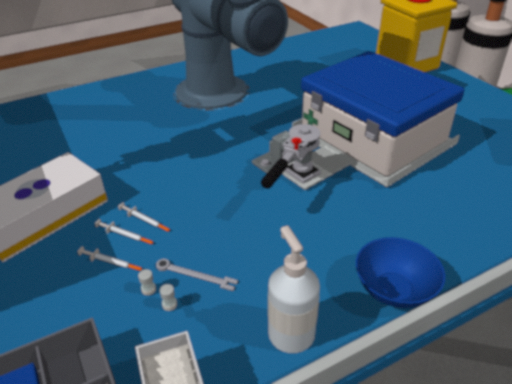

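View pics/top0.png

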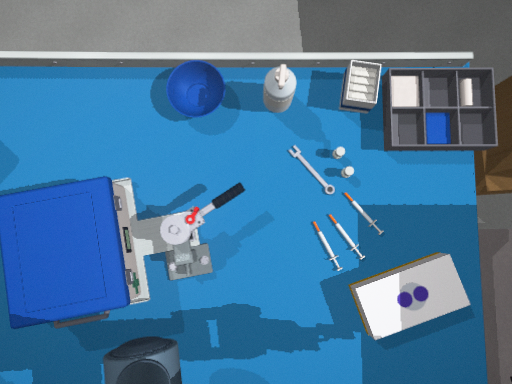

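The top view shows the screw head near (178,230), the red tab near (192,215), the black grip from (213,203) to (243,187), and the column at (188,258). All the loose items lie at u>290, clear of the swing.

```bash
python3 - <<'E'
from h import *
f=np.load('/tmp/top.npz');p,d=f['p'],f['d'];W=pts('top',d);h=cv2.cvtColor(p,cv2.COLOR_RGB2HSV)
roi=np.zeros((384,512),bool);roi[170:225,205:255]=1
m=(h[...,2]<55)&roi&(W[...,2]>.07)
k,l,s,c=cv2.connectedComponentsWithStats(m.astype(np.uint8));i=1+np.argmax(s[1:,4]);m=l==i
v,u=np.nonzero(m);print('grip px',s[i],c[i],'z',np.nanmedian(W[m][:,2]))
r=cv2.minAreaRect(np.c_[u,v].astype(np.float32));B=ray('top',cv2.boxPoints(r),.116)[:,:2]
print(B,np.linalg.norm(np.diff(B,axis=0),axis=1))
P=ray('top',np.c_[u,v],.116)[:,:2];g=P.mean(0)
w,V=np.linalg.eigh(np.cov(P.T));ax=V[:,1]; ax*=-np.sign(ax[1]); print('grip',g,'ax',ax,np.degrees(np.arctan2(ax[1],ax[0])))
print('screw est',g-.144*ax)
red=((h[...,0]<8)|(h[...,0]>172))&(h[...,1]>120)&(h[...,2]>70)&(np.abs(np.arange(512)-192)<20)[None]&(np.abs(np.arange(384)-215)<20)[:,None]
v,u=np.nonzero(red)
Wr=W[red];print(np.c_[u,v,np.round(Wr*1000)][::3].astype(int).tolist())
lid=(h[...,0]>110)&(h[...,1]>150)&(np.abs(W[...,2]-.16)<.015)
v,u=np.nonzero(lid);r=cv2.minAreaRect(np.c_[u,v].astype(np.float32));LB=ray('top',cv2.boxPoints(r),.16)[:,:2];print('lid',LB)
m=camera_model('top');print(-np.array(m['R']).T@np.array(m['t']))
# head top disc: points with z 0.115-.13 
hd=(W[...,2]>.112)&(W[...,2]<.132)&(h[...,1]<60)
hd[:, :150]=0;hd[:,205:]=0;hd[:200]=0;hd[260:]=0
print('head',hd.sum(),np.median(W[hd],0),W[hd].min(0),W[hd].max(0))
cv2.imwrite('pics/crop.png',cv2.resize(p[180:280,140:260,::-1],None,fx=6,fy=6,interpolation=2))
E
```

```text
grip px [217 196   4   3   5] [218.2 196.8] z 0.11381316574765526
[[ 0.56660884 -0.08879073]
 [ 0.5712351  -0.09568804]
 [ 0.56962671 -0.09676424]
 [ 0.56500209 -0.08986744]] [0.00830512 0.00193523 0.00830379]
grip [ 0.56777913 -0.0926196 ] ax [ 0.51875838 -0.8549209 ] -58.75099730106601
screw est [0.49307793 0.03048901]
[[195, 207, 545, -37, 99], [194, 208, 542, -38, 121], [197, 208, 540, -48, 143], [195, 209, 538, -44, 147], [198, 209, 538, -50, 146], [195, 210, 536, -44, 148], [198, 210, 536, -49, 136], [196, 211, 534, -46, 147], [194, 212, 532, -39, 125], [192, 213, 530, -34, 122], [195, 213, 530, -41, 128], [192, 214, 528, -34, 128], [195, 214, 528, -41, 128], [190, 215, 525, -30, 127], [193, 215, 525, -37, 130], [188, 216, 523, -25, 127], [191, 216, 523, -32, 127], [194, 216, 523, -39, 127], [188, 217, 521, -25, 127], [191, 217, 521, -32, 129], [194, 217, 521, -39, 126], [188, 218, 519, -25, 127], [194, 218, 519, -39, 125], [192, 219, 516, -34, 124], [186, 220, 514, -21, 128], [193, 220, 514, -36, 125], [187, 221, 512, -23, 128], [190, 221, 512, -30, 125], [193, 221, 512, -37, 127], [189, 222, 510, -28, 129], [192, 222, 510, -35, 127], [189, 223, 507, -28, 127], [192, 223, 507, -35, 127]]
lid [[ 0.29707383  0.29487545]
 [ 0.58455594 -0.01025607]
 [ 0.53004502 -0.0607956 ]
 [ 0.24631592  0.24483206]]
[ 0.48715497 -0.17080202  1.0628396 ]
head 934 [ 0.50059906 -0.00242685  0.1217625 ] [ 0.45998607 -0.06020584  0.11208288] [0.54436153 0.03902973 0.13121042]
```

View pics/crop.png

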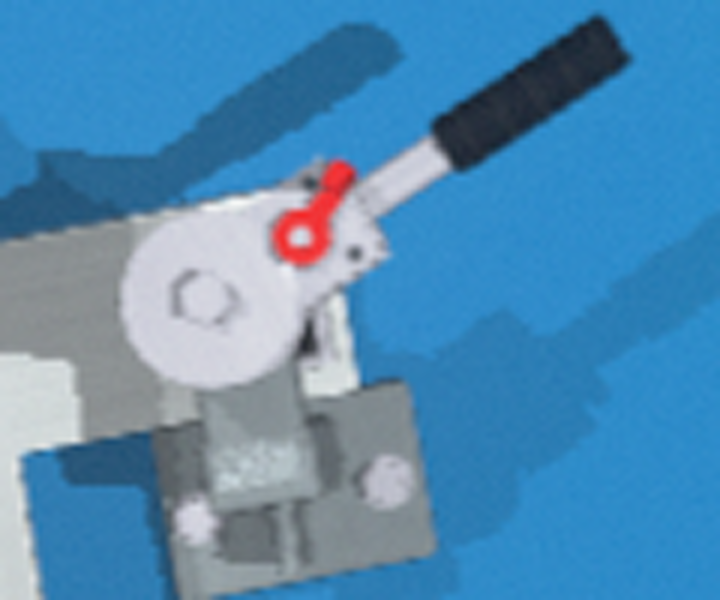

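In the crop, the hex on the screw is at about (203,297), the lever pivot at (300,237), and the tab top at (340,175). The grip runs from (448,145) to (615,38). The tab sits on the counter-clockwise side, which is loosen.

```bash
python3 - <<'E'
from h import *
o=lambda x,y:[140+x/6,180+y/6]
s=ray('top',[o(203,297)],.126)[0];pv=ray('top',[o(300,237)],.127)[0];tb=ray('top',[o(340,175)],.146)[0]
gi,go=ray('top',[o(448,145),o(615,38)],.108)
g=(gi+go)/2
dg=lambda a,b:(np.linalg.norm((b-a)[:2])*1000,np.degrees(np.arctan2(b[1]-a[1],b[0]-a[0])))
print('screw',s,'pivot',pv,'tab',tb,'grip',g)
print('s-p',dg(s,pv),'p-t',dg(pv,tb),'s-g',dg(s,g),'grip',dg(gi,go))
f=np.load('/tmp/top.npz');W=pts('top',f['d']);print('depth grip',W[195,228],W[229,174],W[219,190])
# tray edge/base plate direction: plate edges
a,b=ray('top',[o(410,380),o(435,555)],.01);print('plate x dir',dg(b,a))
E
```

```text
screw [0.49279382 0.00644533 0.126     ] pivot [ 0.5152655  -0.02993288  0.127     ] tab [ 0.53764516 -0.04731138  0.146     ] grip [ 0.57209386 -0.11621126  0.108     ]
s-p (np.float64(42.759220512434126), np.float64(-58.29539220545241)) p-t (np.float64(28.33480685980505), np.float64(-37.83044569220542)) s-g (np.float64(146.05867341070672), np.float64(-57.11649001501539)) grip (np.float64(76.93431361897515), np.float64(-57.244024638411446))
depth grip [ 0.57144048 -0.11554705  0.12128673] [0.49390987 0.00582879 0.12738   ] [ 0.51641312 -0.02984341  0.12651073]
plate x dir (np.float64(73.74486197214836), np.float64(8.740699992312704))
```

Request:
jog_arm(rows=[-1, 3.3, -2.85, 0, 0, 0, 0, -1, 3.3, -2.85, 0, 0, 0, 0, -1, 3.3, -2.85, 0, 0, 0, 0, -1, 3.3, -2.85, 0, 0, 0, 0, -1, 3.3, -2.85, 0, 0, 0, 0, -1, 3.3, -2.85, 0, 0, 0, 0, -1, 3.3, -2.85, 0, 0, 0, 0, -1, 3.3, -2.85, 0, 0, 0, 0])

```text
t: 0.9
tcp_pos: [0.3783, -0.3223, 0.2309]
eef_rot: [-3.105, -0.473, 0.0]
ft_force: [1.3, 0.5, -0.3]
finger_gap: 0.002
gripper_force: 0.0
```

Request:
jog_arm(rows=[-1, 3.3, -2.85, 0, 0, 0, 0, -1, 3.3, -2.85, 0, 0, 0, 0, -1, 3.3, -2.85, 0, 0, 0, 0, -1, 3.3, -2.85, 0, 0, 0, 0, -1, 3.3, -2.85, 0, 0, 0, 0, -1, 3.3, -2.85, 0, 0, 0, 0, -1, 3.3, -2.85, 0, 0, 0, 0, -1, 3.3, -2.85, 0, 0, 0, 0])

```text
t: 1.7
tcp_pos: [0.5623, -0.0259, 0.2309]
eef_rot: [-3.105, -0.474, 0.001]
ft_force: [0.9, -0.4, -0.4]
finger_gap: -0.001
gripper_force: 0.0
```

Request:
jog_arm(rows=[-1, 0, 0, 0, 0, 0, -8.1, -1, 0, 0, 0, 0, 0, -8.1, -1, 0, 0, 0, 0, 0, -8.1, -1, 0, 0, 0, 0, 0, -8.1, -1, 0, 0, 0, 0, 0, -8.1, -1, 0, 0, 0, 0, 0, -8.1, -1, 0, 0, 0, 0, 0, -8.1, -1, 0, 0, 0, 0, 0, -8.1])

```text
t: 2.5
tcp_pos: [0.5615, -0.0277, 0.2307]
eef_rot: [-2.362, -2.07, 0.001]
ft_force: [-0.2, 0.2, 0.4]
finger_gap: -0.001
gripper_force: 0.0
```

Request:
jog_arm(rows=[-1, 0, 0, 0, 0, 0, -8.1, -1, 0, 0, 0, 0, 0, -8.1, -1, 0, 0, 0, 0, 0, -8.1, -1, 0, 0, 0, 0, 0, -8.1, -1, 0, 0, 0, 0, 0, -8.1, -1, 0, 0, 0, 0, 0, 0])

```text
t: 3.1
tcp_pos: [0.5615, -0.0276, 0.2308]
eef_rot: [-1.507, -2.755, 0.0]
ft_force: [-0.4, 0.7, 0.3]
finger_gap: -0.0
gripper_force: 0.0
```

Request:
jog_arm(rows=[-1, 0, 0, 2.5, 0, 0, 0, -1, 0, 0, 2.5, 0, 0, 0, -1, 0, 0, 2.5, 0, 0, 0, -1, 0, 0, 1.5, 0, 0, 0, -1, 0, 0, 1.0, 0, 0, 0, -1, 0, 0, 0, 0, 0, 0])

```text
t: 3.7
tcp_pos: [0.5612, -0.0276, 0.1301]
eef_rot: [-1.508, -2.753, 0.001]
ft_force: [0.8, 0.1, -0.2]
finger_gap: 0.005
gripper_force: 0.0
```

Request:
jog_arm(rows=[-1, 0, -0.3, 0, 0, 0, 0, -1, 0, -0.3, 0, 0, 0, 0, -1, 0, -0.3, 0, 0, 0, 0, -1, 0, -0.3, 0, 0, 0, 0])

```text
t: 4.1
tcp_pos: [0.5531, -0.0347, 0.1327]
eef_rot: [1.506, 2.752, 0.002]
ft_force: [5.7, -0.2, -0.0]
finger_gap: -0.001
gripper_force: 2.1
```

Request:
jog_arm(rows=[-1, 0, -0.3, 0, 0, 0, 0, -1, 0, -0.3, 0, 0, 0, 0, -1, 0, -0.3, 0, 0, 0, 0])

```text
t: 4.4
tcp_pos: [0.5457, -0.0397, 0.1327]
eef_rot: [1.505, 2.752, 0.002]
ft_force: [4.5, 0.5, 0.0]
finger_gap: -0.003
gripper_force: 1.9
```

```bash
python3 - <<'E'
from h import *
p,d=shot('scene');q,_=shot('top')
a=cv2.resize(p[100:200,240:340,::-1],None,fx=4,fy=4,interpolation=2)
b=cv2.resize(q[170:270,160:260,::-1],None,fx=4,fy=4,interpolation=2)
cv2.imwrite('pics/push.png',np.hstack([a,b]))
E
```

```text
(no output)
```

View pics/push.png

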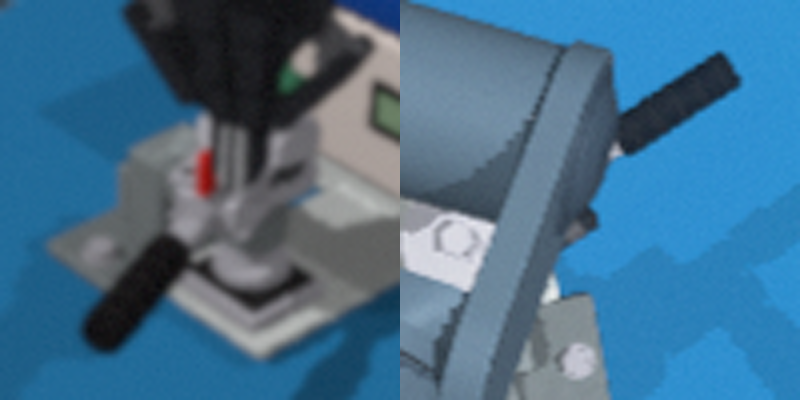

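The scene view shows the red tab at (205,172) in contact with the closed fingers and moving, and the grip hasn't moved. I'll keep pushing.

Request:
jog_arm(rows=[-1, 0, -0.3, 0, 0, 0, 0, -1, 0, -0.3, 0, 0, 0, 0, -1, 0, -0.2, 0, 0, 0, 0])

```text
t: 4.8
tcp_pos: [0.5385, -0.0437, 0.1323]
eef_rot: [1.506, 2.753, 0.002]
ft_force: [4.4, 0.4, 1.5]
finger_gap: 0.0
gripper_force: 2.1
```

Request:
jog_arm(rows=[-1, 0, -0.2, 0, 0, 0, 0, -1, 0, -0.1, 0, 0, 0, 0])

```text
t: 5.0
tcp_pos: [0.5356, -0.0452, 0.1321]
eef_rot: [1.507, 2.754, 0.001]
ft_force: [4.6, 0.5, 1.9]
finger_gap: 0.004
gripper_force: 2.2
```

Request:
jog_arm(rows=[-1, 0, -0.2, 0, 0, 0, 0, -1, 0, 0, 0, 0, 0, 0])

```text
t: 5.2
tcp_pos: [0.5333, -0.0461, 0.1316]
eef_rot: [1.508, 2.756, 0.001]
ft_force: [3.7, 1.1, 3.1]
finger_gap: 0.006
gripper_force: 2.1
```

Request:
jog_arm(rows=[-1, 0, -0.1, -0.3, 0, 0, 0, -1, 0, -0.2, 0, 0, 0, 0])

```text
t: 5.4
tcp_pos: [0.5299, -0.047, 0.1335]
eef_rot: [-1.506, -2.754, -0.001]
ft_force: [3.9, 3.3, -1.4]
finger_gap: 0.004
gripper_force: 2.4
```

Request:
jog_arm(rows=[-1, 0, -0.2, 0, 0, 0, 0, -1, 0, 0, 0, 0, 0, 0])

```text
t: 5.6
tcp_pos: [0.5278, -0.048, 0.1334]
eef_rot: [-1.506, -2.753, -0.0]
ft_force: [1.5, 4.1, -1.0]
finger_gap: -0.003
gripper_force: 2.0
```

```bash
python3 - <<'E'
from h import *
p,d=shot('scene');q,_=shot('top')
a=cv2.resize(p[100:200,240:340,::-1],None,fx=4,fy=4,interpolation=2)
b=cv2.resize(q[170:270,160:260,::-1],None,fx=4,fy=4,interpolation=2)
cv2.imwrite('pics/push2.png',np.hstack([a,b]))
E
```

```text
(no output)
```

View pics/push2.png

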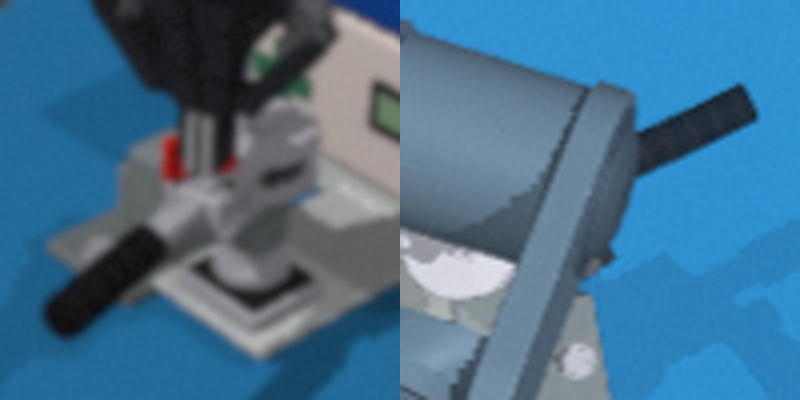

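The handle has swung clockwise with the lever, and the red tab is on the far side. I'll back off and look.

Request:
jog_arm(rows=[-1, 0, 0.4, -0.2, 0, 0, 0, -1, 0, 0, -4, 0, 0, 0, -1, 0, 2, -4, 0, 0, 0, -1, -4, 0, -2, 0, 0, 0, -1, -4, 2, 0, 0, 0, 0, -1, -4, 2, 0, 0, 0, 0, -1, -4, 2, 0, 0, 0, 0, -1, 0, 0, 0, 0, 0, 0])

```text
t: 6.5
tcp_pos: [0.6881, -0.1417, 0.2335]
eef_rot: [-1.51, -2.753, 0.004]
ft_force: [-1.3, -0.4, -1.1]
finger_gap: -0.004
gripper_force: 0.0
```

```bash
python3 - <<'E'
from h import *
q,_=shot('top')
cv2.imwrite('pics/crop2.png',cv2.resize(q[180:280,140:260,::-1],None,fx=6,fy=6,interpolation=2))
E
```

```text
(no output)
```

View pics/crop2.png

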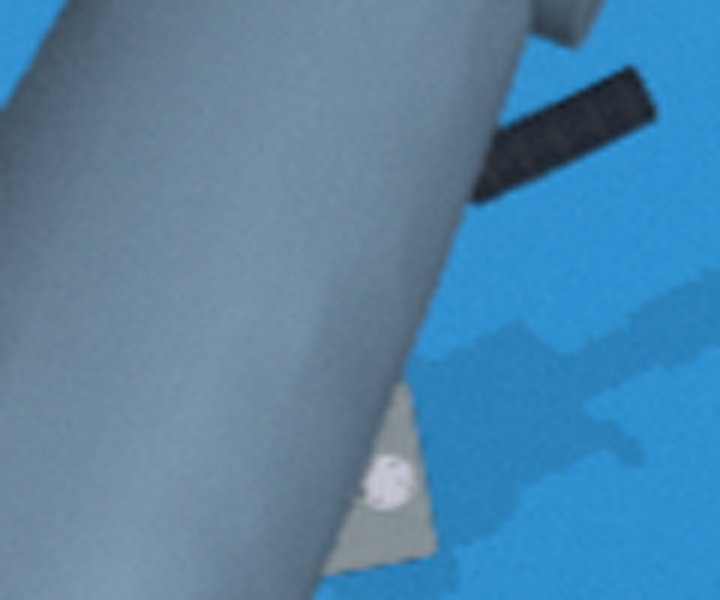

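The arm hides the head in the top view, with the grip's outer end at (643,92). I'll measure the tab from the scene camera instead.

```bash
python3 - <<'E'
from h import *
S=np.array([.4935,.006])
e=ray('top',[[140+643/6,180+92/6]],.108)[0][:2]-S
ha=np.degrees(np.arctan2(e[1],e[0]));print('handle',np.linalg.norm(e),ha)
p,d=shot('scene');h=cv2.cvtColor(p,cv2.COLOR_RGB2HSV)
red=((h[...,0]<8)|(h[...,0]>172))&(h[...,1]>120)&(h[...,2]>70)
red[:100]=0;red[200:]=0;red[:,:240]=0;red[:,340:]=0
W=pts('scene',d)
v,u=np.nonzero(red);w=W[red]
for z0,z1 in((.12,.133),(.133,.15)):
    k=(w[:,2]>z0)&(w[:,2]<z1);print(z0,k.sum(),np.median(w[k],0),u[k].min(),u[k].max(),v[k].min(),v[k].max())
i=np.argmin(v);k=v<=v.min()+1
T=ray('scene',[[u[k].mean(),v.min()]],.146)[0][:2];print('tab top',T)
a=np.radians(ha);pv=S+.042*np.array([np.cos(a),np.sin(a)])
for q in (T,np.median(w[w[:,2]>.133],0)[:2]):
    r=q-pv;print('lever from handle cw deg',np.linalg.norm(r),ha-np.degrees(np.arctan2(r[1],r[0])))
cv2.imwrite('pics/sc3.png',cv2.resize(p[110:190,250:330,::-1],None,fx=7,fy=7,interpolation=2))
E
```

```text
handle 0.18303671351228926 -64.68371697642253
0.12 26 [ 0.51509221 -0.0601853   0.12746148] 281 287 140 144
0.133 33 [ 0.51547621 -0.06198719  0.14082143] 281 285 134 141
tab top [ 0.51068822 -0.05953651]
lever from handle cw deg 0.027580942086209752 26.9193857828255
lever from handle cw deg 0.030288305814633015 17.696115357960892
```

View pics/sc3.png

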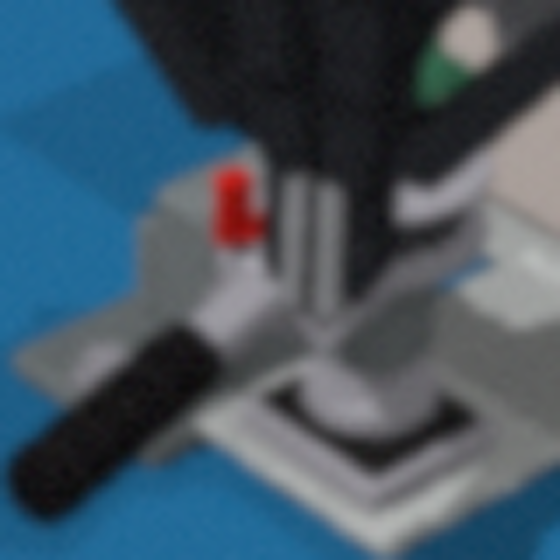

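The tab is on the clockwise side, about 27° from the handle line by its top edge (the stop is at 25.8°), so it is on tighten. Next I'll straddle the grip, open.

Request:
jog_arm(rows=[0, 2.9, -3.4, 0, 0, 0, 0, 0, 2.9, -3.4, 0, 0, 0, 0, 0, 2.8, -3.5, 0, 0, 0, 0, 0, 0, 0, 0, 0, 0, 7.2, 0, 0, 0, 0, 0, 0, 0])

```text
t: 7.1
tcp_pos: [0.551, -0.1205, 0.2368]
eef_rot: [1.677, 2.656, -0.001]
ft_force: [0.3, 0.5, 0.3]
finger_gap: 0.499
gripper_force: 0.0
```

```bash
python3 - <<'E'
from h import *
from scipy.spatial.transform import Rotation as Ro
s=status.get_state();M=Ro.from_rotvec(s['eef_rot']).as_matrix();print(s['tcp_pos'],s['finger_gap'],np.degrees(np.arctan2(M[1,1],M[0,1])))
S=np.array([.4935,.006]);a=np.radians(-64.7);g=S+.144*np.array([np.cos(a),np.sin(a)])
print('tool delta cm',100*M.T@(np.r_[g,.09]-s['tcp_pos']))
q,_=shot('top')
cv2.imwrite('pics/crop3.png',cv2.resize(q[180:280,140:260,::-1],None,fx=5,fy=5,interpolation=2))
E
```

```text
[ 0.55101488 -0.12052099  0.23678485] 0.4985916321975955 25.471948950934156
tool delta cm [-0.49319306  0.2103199  14.67879002]
```

View pics/crop3.png

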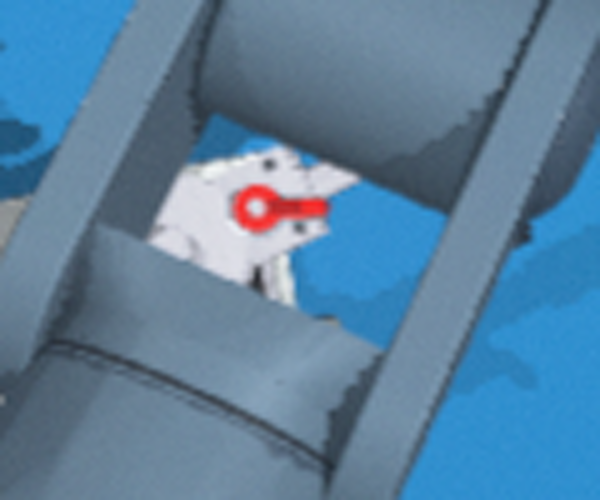

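The tab points along -y, about 25° clockwise of the handle line, so the lever is fully over to tighten. I'll go down around the grip and ratchet back first.

Request:
jog_arm(rows=[0, -0.5, 0.2, 4, 0, 0, 0, 0, 0, 0, 4, 0, 0, 0, 0, 0, 0, 3, 0, 0, 0, 0, 0, 0, 2.5, 0, 0, 0, 0, 0, 0, 1.2, 0, 0, 0, 0, 0, 0, 0, 0, 0, 0])

```text
t: 7.75
tcp_pos: [0.5564, -0.1246, 0.088]
eef_rot: [-1.674, -2.655, 0.001]
ft_force: [-0.4, 0.2, -0.5]
finger_gap: 0.501
gripper_force: 0.0
```

Request:
jog_arm(rows=[0, 0.04, 1.0, 0, 0, 0, -4, 0, 0.04, 1.0, 0, 0, 0, -4, 0, 0.04, 1.0, 0, 0, 0, -4])

```text
t: 8.05
tcp_pos: [0.5832, -0.1097, 0.0909]
eef_rot: [1.385, 2.819, -0.002]
ft_force: [-2.8, -1.6, -1.7]
finger_gap: 0.502
gripper_force: 1.5
```

Request:
jog_arm(rows=[0, 0.11, 1.76, 0, 0, 0, -7, 0, 0.11, 1.76, 0, 0, 0, -7, 0, 0.11, 1.76, 0, 0, 0, -7, 0, 0, 0, 0, 0, 0, 0])

```text
t: 8.45
tcp_pos: [0.6196, -0.0692, 0.0913]
eef_rot: [0.849, 3.021, 0.0]
ft_force: [-0.9, 0.2, 0.2]
finger_gap: 0.503
gripper_force: 0.0
```

```bash
cat > st.py <<'E'
from h import *
from scipy.spatial.transform import Rotation as Ro
s=status.get_state();M=Ro.from_rotvec(s['eef_rot']).as_matrix();S=np.array([.4935,.006])
r=s['tcp_pos'][:2]-S;a=np.arctan2(r[1],r[0]);c=np.array([np.sin(a),-np.cos(a)])
print('t',s['t'],'tcp',s['tcp_pos'].round(4),'rad',np.linalg.norm(r).round(4),'ang',np.degrees(a).round(1),'toolang',np.degrees(np.arctan2(M[1,1],M[0,1])).round(1)-90,'F cw push on handle',-(s['ft_force'][:2]@c).round(2),s['ft_force'].round(1),'q',s['joint_pos'].round(2))
E
cat > red.py <<'E'
from h import *
p,d=shot('scene');h=cv2.cvtColor(p,cv2.COLOR_RGB2HSV);W=pts('scene',d)
red=((h[...,0]<8)|(h[...,0]>172))&(h[...,1]>120)&(h[...,2]>70)
red[:100]=0;red[200:]=0;red[:,:240]=0;red[:,340:]=0
blk=(h[...,2]<60)&(W[...,2]>.06)&(W[...,2]<.125)
blk[:100]=0;blk[250:]=0;blk[:,:200]=0;blk[:,340:]=0
w=W[red];S=np.array([.4935,.006])
hi=w[w[:,2]>.135][:,:2];b=w[w[:,2]<.131][:,:2];print('tab',np.median(hi,0),len(hi),'base red',np.median(b,0),len(b))
E
python3 st.py; python3 red.py
```

```text
t 8.45 tcp [ 0.6196 -0.0692  0.0913] rad 0.1468 ang -30.8 toolang -31.4 F cw push on handle -0.33 [-0.9  0.2  0.2] q [-0.29  0.34  1.72  0.    1.08 -1.32]
tab [nan nan] 0 base red [nan nan] 0
  return _methods._mean(a, axis=axis, dtype=dtype,
  ret = um.true_divide(
```

Request:
jog_arm(rows=[0, 0.11, 1.76, 0, 0, 0, -7, 0, 0.11, 1.76, 0, 0, 0, -7, 0, 0.11, 1.76, 0, 0, 0, -7, 0, 0.11, 1.76, 0, 0, 0, -7, 0, 0.11, 1.76, 0, 0, 0, -7, 0, 0, 0, 0, 0, 0, 0])

```text
t: 9.1
tcp_pos: [0.6391, 0.0149, 0.0906]
eef_rot: [-0.094, 3.138, -0.0]
ft_force: [0.7, 0.3, -0.4]
finger_gap: 0.5
gripper_force: 0.0
```

```bash
python3 st.py
```

```text
t 9.1 tcp [0.6391 0.0149 0.0906] rad 0.1459 ang 3.5 toolang 3.4000000000000057 F cw push on handle 0.23 [ 0.7  0.3 -0.4] q [-0.15  0.37  1.67  0.    1.09 -1.78]
```

Request:
jog_arm(rows=[0, 0.04, -1.0, 0, 0, 0, 4, 0, 0.04, -1.0, 0, 0, 0, 4, 0, 0.04, -1.0, 0, 0, 0, 4, 0, 0.04, -1.0, 0, 0, 0, 4, 0, 0.04, -1.0, 0, 0, 0, 4, 0, 0.04, -1.0, 0, 0, 0, 4, 0, 0.04, -1.0, 0, 0, 0, 4])

```text
t: 9.8
tcp_pos: [0.6254, -0.0551, 0.09]
eef_rot: [0.68, 3.067, 0.001]
ft_force: [-1.0, 2.7, 0.8]
finger_gap: 0.5
gripper_force: 1.0
```

```bash
python3 st.py
```

```text
t 9.8 tcp [ 0.6254 -0.0551  0.09  ] rad 0.1453 ang -24.9 toolang -25.0 F cw push on handle 2.06 [-1.   2.7  0.8] q [-0.27  0.35  1.7   0.    1.09 -1.4 ]
```

Request:
jog_arm(rows=[0, 0.03, -0.75, 0.02, 0, 0, 3, 0, 0.03, -0.75, 0.02, 0, 0, 3, 0, 0.03, -0.75, 0.02, 0, 0, 3, 0, 0.03, -0.75, 0.02, 0, 0, 3])

```text
t: 10.2
tcp_pos: [0.6102, -0.0803, 0.0895]
eef_rot: [0.996, 2.978, 0.002]
ft_force: [1.0, 4.1, 1.6]
finger_gap: 0.502
gripper_force: 1.8
```

```bash
python3 st.py
```

```text
t 10.2 tcp [ 0.6102 -0.0803  0.0895] rad 0.1451 ang -36.5 toolang -37.0 F cw push on handle 3.88 [1.  4.1 1.6] q [-0.32  0.33  1.74  0.    1.08 -1.24]
```

Request:
jog_arm(rows=[0, 0.03, -0.75, 0.02, 0, 0, 3, 0, 0.03, -0.75, 0.02, 0, 0, 3, 0, 0.03, -0.75, 0.02, 0, 0, 3, 0, 0.03, -0.75, 0.02, 0, 0, 3, 0, 0.03, -0.75, 0.02, 0, 0, 3])

```text
t: 10.7
tcp_pos: [0.5841, -0.107, 0.0886]
eef_rot: [1.376, 2.821, 0.002]
ft_force: [2.2, 2.1, -0.5]
finger_gap: 0.504
gripper_force: 1.9
```

```bash
python3 st.py
```

```text
t 10.7 tcp [ 0.5841 -0.107   0.0886] rad 0.1449 ang -51.3 toolang -52.0 F cw push on handle 3.04 [ 2.2  2.1 -0.5] q [-0.37  0.28  1.79  0.    1.06 -1.04]
```

Request:
jog_arm(rows=[0, 0.03, -0.75, 0.02, 0, 0, 3, 0, 0.03, -0.75, 0.02, 0, 0, 3, 0, 0.03, -0.75, 0.02, 0, 0, 3])

```text
t: 11.0
tcp_pos: [0.5654, -0.1196, 0.088]
eef_rot: [1.592, 2.704, 0.002]
ft_force: [3.3, 2.2, -1.5]
finger_gap: 0.496
gripper_force: 1.9
```

```bash
python3 st.py
```

```text
t 11.0 tcp [ 0.5654 -0.1196  0.088 ] rad 0.1447 ang -60.2 toolang -61.0 F cw push on handle 3.97 [ 3.3  2.2 -1.5] q [-0.41  0.25  1.84  0.    1.05 -0.91]
```

Request:
jog_arm(rows=[0, 0.03, -0.75, 0.02, 0, 0, 3, 0, 0.03, -0.75, 0.02, 0, 0, 3, 0, 0.03, -0.75, 0.02, 0, 0, 3])

```text
t: 11.3
tcp_pos: [0.545, -0.129, 0.0874]
eef_rot: [1.799, 2.57, 0.002]
ft_force: [3.9, 0.2, -2.0]
finger_gap: 0.504
gripper_force: 1.9
```

```bash
python3 st.py
```

```text
t 11.3 tcp [ 0.545  -0.129   0.0874] rad 0.1445 ang -69.1 toolang -70.0 F cw push on handle 3.66 [ 3.9  0.2 -2. ] q [-0.44  0.21  1.88  0.    1.04 -0.78]
```

Request:
jog_arm(rows=[0, 0.03, -0.75, 0.02, 0, 0, 3, 0, 0.03, -0.75, 0.02, 0, 0, 3])

```text
t: 11.5
tcp_pos: [0.5308, -0.1335, 0.0871]
eef_rot: [1.931, 2.472, 0.003]
ft_force: [7.1, -0.7, -2.9]
finger_gap: 0.503
gripper_force: 2.5
```

```bash
python3 st.py
```

```text
t 11.5 tcp [ 0.5308 -0.1335  0.0871] rad 0.1445 ang -75.0 toolang -76.0 F cw push on handle 6.65 [ 7.1 -0.7 -2.9] q [-0.45  0.18  1.92  0.    1.04 -0.7 ]
```

Request:
jog_arm(rows=[0, 0.02, -0.5, 0.02, 0, 0, 2, 0, 0.02, -0.5, 0.02, 0, 0, 2, 0, 0, 0, 0, 0, 0, 0])

```text
t: 11.8
tcp_pos: [0.5211, -0.1357, 0.0869]
eef_rot: [2.013, 2.405, 0.002]
ft_force: [4.6, -1.4, -0.8]
finger_gap: 0.502
gripper_force: 1.7
```

```bash
python3 st.py
```

```text
t 11.8 tcp [ 0.5211 -0.1357  0.0869] rad 0.1443 ang -79.0 toolang -79.9 F cw push on handle 4.25 [ 4.6 -1.4 -0.8] q [-0.47  0.17  1.94  0.    1.03 -0.64]
```

Request:
jog_arm(rows=[0, 0.01, -0.25, 0.01, 0, 0, 1, 0, 0.01, -0.25, 0.01, 0, 0, 1])

```text
t: 12.0
tcp_pos: [0.5171, -0.1363, 0.087]
eef_rot: [2.054, 2.369, 0.004]
ft_force: [7.3, -0.7, -2.9]
finger_gap: 0.492
gripper_force: 3.5
```

```bash
python3 st.py
```

```text
t 12.0 tcp [ 0.5171 -0.1363  0.087 ] rad 0.1443 ang -80.6 toolang -81.9 F cw push on handle 7.13 [ 7.3 -0.7 -2.9] q [-0.47  0.16  1.95  0.    1.03 -0.61]
```

Force is rising, either from the foot or from the end stop. I'll ratchet back and feel for it in mid-stroke.

Request:
jog_arm(rows=[0, 0.04, 1.0, 0, 0, 0, -4, 0, 0.11, 1.76, 0, 0, 0, -7, 0, 0.11, 1.76, 0, 0, 0, -7, 0, 0.11, 1.76, 0, 0, 0, -7, 0, 0.11, 1.76, 0, 0, 0, -7, 0, 0.11, 1.76, 0, 0, 0, -7, 0, 0.11, 1.76, 0, 0, 0, -7, 0, 0.11, 1.76, 0, 0, 0, -7])

```text
t: 12.8
tcp_pos: [0.6204, -0.0617, 0.0858]
eef_rot: [-0.773, -3.044, 0.003]
ft_force: [-2.9, -2.0, 2.1]
finger_gap: 0.498
gripper_force: 1.6
```

Request:
jog_arm(rows=[0, 0.11, 1.76, 0, 0, 0, -7, 0, 0.11, 1.76, 0, 0, 0, -7, 0, 0.11, 1.76, 0, 0, 0, -7, 0, 0, 0, 0, 0, 0, 0])

```text
t: 13.2
tcp_pos: [0.6369, -0.01, 0.0858]
eef_rot: [0.209, 3.134, -0.0]
ft_force: [0.5, -0.6, -0.7]
finger_gap: 0.497
gripper_force: 0.0
```

```bash
python3 st.py
```

```text
t 13.2 tcp [ 0.6369 -0.01    0.0858] rad 0.1442 ang -6.4 toolang -7.599999999999994 F cw push on handle -0.55 [ 0.5 -0.6 -0.7] q [-0.19  0.38  1.68 -0.    1.09 -1.63]
```

Request:
jog_arm(rows=[0, 0.03, -0.75, 0, 0, 0, 3, 0, 0.03, -0.75, 0, 0, 0, 3, 0, 0.03, -0.75, 0, 0, 0, 3, 0, 0.02, -0.5, 0.01, 0, 0, 2])

```text
t: 13.6
tcp_pos: [0.6301, -0.0385, 0.0856]
eef_rot: [0.517, 3.098, 0.001]
ft_force: [1.3, 1.3, 0.5]
finger_gap: 0.5
gripper_force: 0.9
```

```bash
python3 st.py
```

```text
t 13.6 tcp [ 0.6301 -0.0385  0.0856] rad 0.1436 ang -18.0 toolang -18.900000000000006 F cw push on handle 1.63 [1.3 1.3 0.5] q [-0.24  0.37  1.69  0.    1.08 -1.48]
```

Request:
jog_arm(rows=[0, 0.02, -0.5, 0.01, 0, 0, 2, 0, 0.02, -0.5, 0.01, 0, 0, 2, 0, 0.02, -0.5, 0.01, 0, 0, 2])

```text
t: 13.9
tcp_pos: [0.6246, -0.0514, 0.0854]
eef_rot: [0.673, 3.067, 0.0]
ft_force: [2.2, 2.6, 1.2]
finger_gap: 0.496
gripper_force: 1.1
```

```bash
python3 st.py
```

```text
t 13.9 tcp [ 0.6246 -0.0514  0.0854] rad 0.1431 ang -23.7 toolang -24.799999999999997 F cw push on handle 3.26 [2.2 2.6 1.2] q [-0.26  0.36  1.71  0.    1.08 -1.4 ]
```

Request:
jog_arm(rows=[0, 0.02, -0.5, 0.01, 0, 0, 2, 0, 0.02, -0.5, 0.01, 0, 0, 2, 0, 0.02, -0.5, 0.01, 0, 0, 2])

```text
t: 14.2
tcp_pos: [0.6172, -0.0643, 0.0848]
eef_rot: [0.832, 3.029, 0.0]
ft_force: [2.9, 1.5, 1.0]
finger_gap: 0.497
gripper_force: 1.6
```

```bash
python3 st.py
```

```text
t 14.2 tcp [ 0.6172 -0.0643  0.0848] rad 0.1423 ang -29.6 toolang -30.700000000000003 F cw push on handle 2.69 [2.9 1.5 1. ] q [-0.29  0.34  1.72  0.    1.07 -1.32]
```

Request:
jog_arm(rows=[0, 0.02, -0.5, 0.01, 0, 0, 2, 0, 0.02, -0.5, 0.01, 0, 0, 2])

```text
t: 14.4
tcp_pos: [0.6121, -0.0725, 0.0848]
eef_rot: [0.937, 2.996, 0.002]
ft_force: [6.4, 3.2, 0.2]
finger_gap: 0.504
gripper_force: 2.9
```

```bash
python3 st.py
```

```text
t 14.4 tcp [ 0.6121 -0.0725  0.0848] rad 0.1422 ang -33.5 toolang -34.7 F cw push on handle 6.16 [6.4 3.2 0.2] q [-0.3   0.34  1.74  0.    1.07 -1.27]
```

Request:
jog_arm(rows=[0, 0, -0.25, 0.01, 0, 0, 1, 0, 0, -0.25, 0.01, 0, 0, 1])

```text
t: 14.6
tcp_pos: [0.6095, -0.0763, 0.0847]
eef_rot: [0.988, 2.979, 0.003]
ft_force: [5.9, 3.5, 0.7]
finger_gap: 0.497
gripper_force: 3.4
```

```bash
python3 st.py
```

```text
t 14.6 tcp [ 0.6095 -0.0763  0.0847] rad 0.1422 ang -35.4 toolang -36.7 F cw push on handle 6.34 [5.9 3.5 0.7] q [-0.31  0.33  1.74  0.    1.07 -1.24]
```

Request:
jog_arm(rows=[0, 0, -0.25, 0.01, 0, 0, 1, 0, 0, -0.25, 0.01, 0, 0, 1])

```text
t: 14.8
tcp_pos: [0.6067, -0.0801, 0.0847]
eef_rot: [1.04, 2.961, 0.003]
ft_force: [6.8, 6.2, 0.3]
finger_gap: 0.5
gripper_force: 3.8
```

```bash
python3 st.py
```

```text
t 14.8 tcp [ 0.6067 -0.0801  0.0847] rad 0.1423 ang -37.3 toolang -38.7 F cw push on handle 9.08 [6.8 6.2 0.3] q [-0.32  0.33  1.75  0.    1.06 -1.21]
```

Request:
jog_arm(rows=[0, 0, -0.25, 0.01, 0, 0, 1])

```text
t: 14.9
tcp_pos: [0.6052, -0.082, 0.0846]
eef_rot: [1.065, 2.952, 0.003]
ft_force: [7.3, 4.8, 1.3]
finger_gap: 0.499
gripper_force: 4.0
```

```bash
python3 st.py
```

```text
t 14.9 tcp [ 0.6052 -0.082   0.0846] rad 0.1422 ang -38.2 toolang -39.7 F cw push on handle 8.25 [7.3 4.8 1.3] q [-0.32  0.32  1.75  0.    1.06 -1.2 ]
```

Request:
jog_arm(rows=[0, 0, 0, 0, 0, 0, 0])

```text
t: 15.0
tcp_pos: [0.6051, -0.0822, 0.0846]
eef_rot: [1.065, 2.952, 0.003]
ft_force: [6.6, 3.8, 1.1]
finger_gap: 0.505
gripper_force: 3.3
```

```bash
python3 st.py
```

```text
t 15.0 tcp [ 0.6051 -0.0822  0.0846] rad 0.1423 ang -38.3 toolang -39.7 F cw push on handle 7.03 [6.6 3.8 1.1] q [-0.32  0.32  1.75  0.    1.06 -1.2 ]
```

Request:
jog_arm(rows=[0, 0, -0.25, 0.01, 0, 0, 1, 0, 0, -0.25, 0.01, 0, 0, 1])

```text
t: 15.2
tcp_pos: [0.6022, -0.0857, 0.0845]
eef_rot: [1.116, 2.933, 0.004]
ft_force: [7.6, 5.3, 1.0]
finger_gap: 0.5
gripper_force: 4.3
```

```bash
python3 st.py
```

```text
t 15.2 tcp [ 0.6022 -0.0857  0.0845] rad 0.1422 ang -40.1 toolang -41.7 F cw push on handle 9.0 [7.6 5.3 1. ] q [-0.33  0.32  1.76  0.    1.06 -1.17]
```

Request:
jog_arm(rows=[0, 0, -0.25, 0.01, 0, 0, 1])

```text
t: 15.3
tcp_pos: [0.6006, -0.0875, 0.0845]
eef_rot: [1.142, 2.923, 0.004]
ft_force: [7.9, 6.2, 2.2]
finger_gap: 0.498
gripper_force: 4.5
```

```bash
python3 st.py
```

```text
t 15.3 tcp [ 0.6006 -0.0875  0.0845] rad 0.1422 ang -41.1 toolang -42.7 F cw push on handle 9.88 [7.9 6.2 2.2] q [-0.33  0.32  1.76  0.    1.06 -1.16]
```

Request:
jog_arm(rows=[0, 0, -0.25, 0.01, 0, 0, 1, 0, 0, -0.25, 0.01, 0, 0, 1])

```text
t: 15.5
tcp_pos: [0.5974, -0.0911, 0.0844]
eef_rot: [1.193, 2.902, 0.005]
ft_force: [7.5, 5.9, 0.7]
finger_gap: 0.5
gripper_force: 4.8
```

```bash
python3 st.py
```

```text
t 15.5 tcp [ 0.5974 -0.0911  0.0844] rad 0.1422 ang -43.1 toolang -44.7 F cw push on handle 9.37 [7.5 5.9 0.7] q [-0.34  0.31  1.77  0.    1.06 -1.13]
```

Request:
jog_arm(rows=[0, 0, -0.25, 0.01, 0, 0, 1])

```text
t: 15.6
tcp_pos: [0.5957, -0.0929, 0.0844]
eef_rot: [1.218, 2.891, 0.005]
ft_force: [7.7, 6.2, 1.9]
finger_gap: 0.5
gripper_force: 5.0
```

```bash
python3 st.py
```

```text
t 15.6 tcp [ 0.5957 -0.0929  0.0844] rad 0.1422 ang -44.0 toolang -45.7 F cw push on handle 9.82 [7.7 6.2 1.9] q [-0.34  0.31  1.77  0.    1.06 -1.12]
```

Request:
jog_arm(rows=[0, 0.01, -0.25, 0.01, 0, 0, 1, 0, 0.01, -0.25, 0.01, 0, 0, 1, 0, 0.01, -0.25, 0.01, 0, 0, 1])

```text
t: 15.9
tcp_pos: [0.5905, -0.0979, 0.0843]
eef_rot: [1.293, 2.857, 0.005]
ft_force: [9.6, 5.8, 1.4]
finger_gap: 0.497
gripper_force: 5.5
```

```bash
python3 st.py
```

```text
t 15.9 tcp [ 0.5905 -0.0979  0.0843] rad 0.1422 ang -47.0 toolang -48.7 F cw push on handle 10.99 [9.6 5.8 1.4] q [-0.35  0.3   1.79  0.    1.05 -1.08]
```

Request:
jog_arm(rows=[0, 0.01, -0.25, 0.01, 0, 0, 1, 0, 0.01, -0.25, 0.01, 0, 0, 1])

```text
t: 16.1
tcp_pos: [0.5869, -0.1011, 0.0843]
eef_rot: [1.342, 2.834, 0.006]
ft_force: [10.7, 5.7, 1.5]
finger_gap: 0.496
gripper_force: 5.9
```

```bash
python3 st.py
```

```text
t 16.1 tcp [ 0.5869 -0.1011  0.0843] rad 0.1421 ang -48.9 toolang -50.7 F cw push on handle 11.82 [10.7  5.7  1.5] q [-0.36  0.29  1.79  0.    1.05 -1.05]
```

Request:
jog_arm(rows=[0, 0.01, -0.25, 0.01, 0, 0, 1, 0, 0.01, -0.25, 0.01, 0, 0, 1])

```text
t: 16.3
tcp_pos: [0.5832, -0.1042, 0.0842]
eef_rot: [1.391, 2.809, 0.006]
ft_force: [11.1, 5.4, 0.9]
finger_gap: 0.498
gripper_force: 6.2
```

```bash
python3 st.py
```

```text
t 16.3 tcp [ 0.5832 -0.1042  0.0842] rad 0.1421 ang -50.8 toolang -52.7 F cw push on handle 12.03 [11.1  5.4  0.9] q [-0.37  0.28  1.8   0.    1.05 -1.02]
```

Request:
jog_arm(rows=[0, 0.01, -0.25, 0.01, 0, 0, 1, 0, 0.01, -0.2, 0, 0, 0, 0.8])

```text
t: 16.5
tcp_pos: [0.5798, -0.1069, 0.0842]
eef_rot: [1.435, 2.786, 0.006]
ft_force: [12.5, 5.5, 0.6]
finger_gap: 0.5
gripper_force: 6.5
```

```bash
python3 st.py
```

```text
t 16.5 tcp [ 0.5798 -0.1069  0.0842] rad 0.1421 ang -52.6 toolang -54.5 F cw push on handle 13.31 [12.5  5.5  0.6] q [-0.38  0.28  1.81  0.    1.05 -1.  ]
```

The push is about 13 N. I'll centre the fingers to release the grip, then lift off.

Request:
jog_arm(rows=[0, 0, 0.4, 0, 0, 0, 0, 0, 0, 0.45, 0, 0, 0, 0, 0, 0, 0, 0, 0, 0, 0, 0, 0, 0, -2, 0, 0, 0, 0, 0, 0, -4, 0, 0, 0, 0, 0, 0, -4, 0, 0, 0, 0, 0, 0, -4, 0, 0, 0])

```text
t: 17.2
tcp_pos: [0.5821, -0.1024, 0.2229]
eef_rot: [-1.435, -2.791, 0.003]
ft_force: [0.8, -0.4, 0.5]
finger_gap: 0.501
gripper_force: 0.0
```

Request:
jog_arm(rows=[0, -3, -3.5, 0, 0, 0, 0, 0, -3, -3.5, 0, 0, 0, 0, 0, -3, -3.5, 0, 0, 0, 0, 0, -3, -3.5, 0, 0, 0, 0, 0, -3, -3.5, 0, 0, 0, 0, 0, -3, -3.5, 0, 0, 0, 0, 0, -2, -3, 0, 0, 0, 0, 0, 0, 0, 0, 0, 0, 0])

```text
t: 18.0
tcp_pos: [0.5021, -0.4084, 0.2214]
eef_rot: [-1.443, -2.787, 0.002]
ft_force: [-0.6, -0.9, -0.5]
finger_gap: 0.496
gripper_force: 0.0
```

```bash
python3 st.py; python3 - <<'E'
from h import *
q,_=shot('top');p,_=shot('scene')
a=cv2.resize(q[130:290,140:400,::-1],(650,400),interpolation=2)
cv2.imwrite('pics/end.png',a)
E
```

```text
t 18.0 tcp [ 0.5021 -0.4084  0.2214] rad 0.4145 ang -88.8 toolang -54.7 F cw push on handle -0.6 [-0.6 -0.9 -0.5] q [-0.86  0.25  1.57 -0.    1.32 -1.47]
```

View pics/end.png

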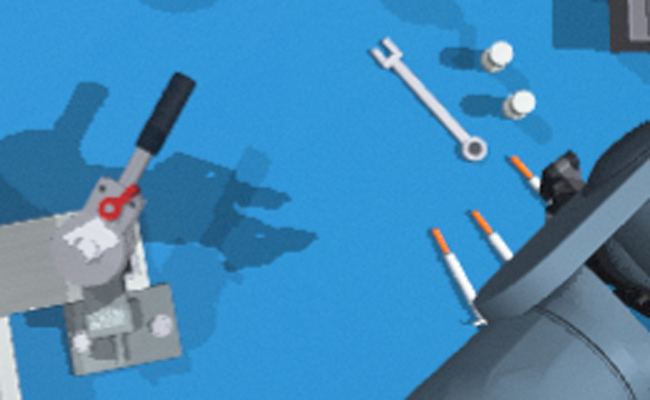

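The handle now points at about -30°, having clicked freely back a tooth on release. The lever (pivot (110,208), tab (135,190)) is still on the clockwise side, and the spanner, vials and syringes look undisturbed. I'll check the head height and the angles with numbers.

```bash
python3 - <<'E'
from h import *
S=np.array([.4935,.006])
def hz(W):
    r=np.hypot(W[...,0]-S[0],W[...,1]-S[1]);k=(r<.026)&(W[...,2]>.1);return np.nanmedian(W[k][:,2]),k.sum()
q,d=shot('top');W=pts('top',d);print('head z now',hz(W))
tot=[]
for x in((168,110),(190,80),(147,148)):pass
o=lambda x,y:[140+x/2.5,130+y/2.5]
gi,go,pv,tb=ray('top',[o(145,148),o(183,78)],.102).tolist()+[ray('top',[o(110,208)],.121)[0].tolist(),ray('top',[o(136,188)],.14)[0].tolist()]
an=lambda a,b:np.degrees(np.arctan2(b[1]-a[1],b[0]-a[0]))
print('grip',an(gi,go),'S->pv',an(S,pv),'lever',an(pv,tb))
np.savez('/tmp/end.npz',p=q,d=d)
E
```

```text
head z now (np.float64(0.11866281117685606), np.int64(408))
grip -27.852634949374178 S->pv -30.165605419117334 lever -56.93736106384168
```

The head height leaves some doubt about whether the screw kept its turn. I'll feel it again with a push of no more than 13 N.

Request:
jog_arm(rows=[0, 0, 0, 0, 0, 0, -8.5, 0, 0, 0, 0, 0, 0, -8.5, 0, 0, 0, 0, 0, 0, -8.5, 0, 0, 0, 0, 0, 0, 0])

```text
t: 18.55
tcp_pos: [0.5055, -0.4029, 0.2223]
eef_rot: [-0.78, -3.042, -0.001]
ft_force: [-0.5, 0.2, -0.3]
finger_gap: 0.5
gripper_force: 0.0
```

Request:
jog_arm(rows=[0, 0.8, 4.5, 0, 0, 0, 0, 0, 0.8, 4.5, 0, 0, 0, 0, 0, 0.8, 4.5, 0, 0, 0, 0, 0, 0.8, 4.5, 0, 0, 0, 0, 0, 0.8, 4.5, 0, 0, 0, 0, 0, 0.8, 4.5, 0, 0, 0, 0, 0, 0.8, 4.5, 0, 0, 0, 0, 0, 0.8, 4.4, 0, 0, 0, 0])

```text
t: 19.35
tcp_pos: [0.6223, -0.0563, 0.2225]
eef_rot: [-0.786, -3.041, 0.0]
ft_force: [0.0, -0.4, -0.6]
finger_gap: 0.496
gripper_force: 0.0
```

```bash
python3 st.py
```

```text
t 19.35 tcp [ 0.6223 -0.0563  0.2225] rad 0.143 ang -25.8 toolang -29.0 F cw push on handle -0.39 [ 0.  -0.4 -0.6] q [-0.27  0.2   1.63 -0.    1.31 -1.34]
```

Request:
jog_arm(rows=[0, -0.1, -0.8, 3, 0, 0, 0, 0, 0, 0, 4, 0, 0, 0, 0, 0, 0, 3, 0, 0, 0, 0, 0, 0, 2, 0, 0, 0, 0, 0, 0, 1.6, 0, 0, 0, 0, 0, 0, 0, 0, 0, 0])

```text
t: 19.95
tcp_pos: [0.6175, -0.0656, 0.084]
eef_rot: [-0.783, -3.037, -0.0]
ft_force: [0.6, 0.3, 0.3]
finger_gap: 0.499
gripper_force: 0.0
```

Request:
jog_arm(rows=[0, 0.02, -0.5, 0, 0, 0, 2, 0, 0.02, -0.5, 0, 0, 0, 2, 0, 0.01, -0.25, 0, 0, 0, 1])

```text
t: 20.25
tcp_pos: [0.6131, -0.0777, 0.0879]
eef_rot: [0.918, 3.002, 0.001]
ft_force: [1.2, 3.0, 0.4]
finger_gap: 0.496
gripper_force: 1.0
```

```bash
python3 st.py
```

```text
t 20.25 tcp [ 0.6131 -0.0777  0.0879] rad 0.146 ang -35.0 toolang -34.0 F cw push on handle 3.18 [1.2 3.  0.4] q [-0.31  0.33  1.73  0.    1.07 -1.29]
```

Request:
jog_arm(rows=[0, 0.01, -0.25, 0, 0, 0, 1, 0, 0.01, -0.25, 0, 0, 0, 1])

```text
t: 20.45
tcp_pos: [0.6103, -0.0816, 0.0877]
eef_rot: [0.969, 2.986, 0.001]
ft_force: [1.3, 2.3, 2.4]
finger_gap: 0.495
gripper_force: 1.4
```

```bash
python3 st.py
```

```text
t 20.45 tcp [ 0.6103 -0.0816  0.0877] rad 0.146 ang -36.9 toolang -36.0 F cw push on handle 2.61 [1.3 2.3 2.4] q [-0.32  0.33  1.74  0.    1.07 -1.26]
```

Request:
jog_arm(rows=[0, 0.01, -0.25, 0, 0, 0, 1, 0, 0.01, -0.25, 0, 0, 0, 1, 0, 0.01, -0.25, 0, 0, 0, 1, 0, 0.01, -0.25, 0, 0, 0, 1])

```text
t: 20.85
tcp_pos: [0.6041, -0.0892, 0.0873]
eef_rot: [1.072, 2.95, 0.001]
ft_force: [4.1, 3.1, 3.6]
finger_gap: 0.501
gripper_force: 2.7
```

Request:
jog_arm(rows=[0, 0.01, -0.25, 0, 0, 0, 1, 0, 0.01, -0.25, 0, 0, 0, 1, 0, 0.01, -0.25, 0, 0, 0, 1])

```text
t: 21.15
tcp_pos: [0.5992, -0.0944, 0.0873]
eef_rot: [1.149, 2.921, 0.002]
ft_force: [6.0, 4.6, 2.8]
finger_gap: 0.499
gripper_force: 3.6
```

Request:
jog_arm(rows=[0, 0.01, -0.25, 0, 0, 0, 1, 0, 0.01, -0.25, 0, 0, 0, 1])

```text
t: 21.35
tcp_pos: [0.5959, -0.0978, 0.0873]
eef_rot: [1.199, 2.9, 0.003]
ft_force: [5.9, 5.5, 1.9]
finger_gap: 0.5
gripper_force: 4.2
```

```bash
python3 st.py
```

```text
t 21.35 tcp [ 0.5959 -0.0978  0.0873] rad 0.1458 ang -45.4 toolang -44.9 F cw push on handle 8.11 [5.9 5.5 1.9] q [-0.35  0.3   1.77  0.    1.06 -1.14]
```

Request:
jog_arm(rows=[0, 0.01, -0.25, 0, 0, 0, 1, 0, 0.01, -0.25, 0, 0, 0, 1, 0, 0.01, -0.25, 0, 0, 0, 1])

```text
t: 21.65
tcp_pos: [0.5906, -0.1027, 0.0873]
eef_rot: [1.275, 2.867, 0.004]
ft_force: [8.2, 6.1, 1.0]
finger_gap: 0.504
gripper_force: 5.0
```

```bash
python3 st.py
```

```text
t 21.65 tcp [ 0.5906 -0.1027  0.0873] rad 0.1457 ang -48.2 toolang -48.0 F cw push on handle 10.18 [8.2 6.1 1. ] q [-0.36  0.3   1.78  0.    1.06 -1.1 ]
```

Request:
jog_arm(rows=[0, 0.01, -0.25, 0, 0, 0, 1, 0, 0.01, -0.25, 0, 0, 0, 1])

```text
t: 21.85
tcp_pos: [0.587, -0.1057, 0.0873]
eef_rot: [1.324, 2.843, 0.004]
ft_force: [10.7, 6.4, 0.5]
finger_gap: 0.499
gripper_force: 5.6
```

```bash
python3 st.py
```

```text
t 21.85 tcp [ 0.587  -0.1057  0.0873] rad 0.1457 ang -50.1 toolang -50.0 F cw push on handle 12.3 [10.7  6.4  0.5] q [-0.37  0.29  1.79  0.    1.06 -1.07]
```

Request:
jog_arm(rows=[0, 0.01, -0.25, 0, 0, 0, 1, 0, 0.01, -0.25, 0, 0, 0, 1])

```text
t: 22.05
tcp_pos: [0.5832, -0.1087, 0.0873]
eef_rot: [1.374, 2.819, 0.005]
ft_force: [11.1, 6.5, -0.8]
finger_gap: 0.5
gripper_force: 6.1
```

```bash
python3 st.py
```

```text
t 22.05 tcp [ 0.5832 -0.1087  0.0873] rad 0.1456 ang -52.0 toolang -52.0 F cw push on handle 12.73 [11.1  6.5 -0.8] q [-0.38  0.28  1.8   0.    1.06 -1.04]
```

Request:
jog_arm(rows=[0, 0.01, -0.25, 0, 0, 0, 1])

```text
t: 22.15
tcp_pos: [0.5813, -0.1102, 0.0873]
eef_rot: [1.398, 2.807, 0.005]
ft_force: [11.6, 6.1, 0.1]
finger_gap: 0.498
gripper_force: 6.4
```

Request:
jog_arm(rows=[0, 0.01, 0.25, 0, 0, 0, -1, 0, 0.02, 0.5, 0, 0, 0, -2, 0, 0.02, 0.5, 0, 0, 0, -2])

```text
t: 22.45
tcp_pos: [0.5903, -0.103, 0.0873]
eef_rot: [1.272, 2.867, 0.001]
ft_force: [7.4, 1.4, 1.2]
finger_gap: 0.499
gripper_force: 3.1
```

Request:
jog_arm(rows=[0, 0.02, 0.5, 0, 0, 0, -2, 0, 0.02, 0.5, 0, 0, 0, -2, 0, 0.02, 0.5, 0, 0, 0, -2])

```text
t: 22.75
tcp_pos: [0.5993, -0.0919, 0.0867]
eef_rot: [1.12, 2.934, -0.001]
ft_force: [1.4, 1.1, 0.6]
finger_gap: 0.501
gripper_force: 1.3
```

Request:
jog_arm(rows=[0, 0.02, 0.5, 0, 0, 0, -2, 0, 0.02, 0.5, 0, 0, 0, -2, 0, 0.02, 0.5, 0, 0, 0, -2])

```text
t: 23.05
tcp_pos: [0.607, -0.0794, 0.0856]
eef_rot: [-0.962, -2.988, 0.001]
ft_force: [-0.2, 0.2, -0.5]
finger_gap: 0.503
gripper_force: 0.0
```

```bash
python3 st.py
```

```text
t 23.05 tcp [ 0.607  -0.0794  0.0856] rad 0.142 ang -37.0 toolang -35.7 F cw push on handle 0.04 [-0.2  0.2 -0.5] q [-0.31  0.33  1.74 -0.    1.07 -1.26]
```

The handle unwinds elastically, so the screw held its turn. The grip is free, so I'll lift off and leave.

Request:
jog_arm(rows=[0, 0, 0.1, 0, 0, 0, 0, 0, 0, 0, -2, 0, 0, 0, 0, 0, 0, -4, 0, 0, 0, 0, 0, 0, -4, 0, 0, 0, 0, 0, 0, -4, 0, 0, 0, 0, 0, -4, 0, 0, 0, 0, 0, 0, -4, 0, 0, 0, 0, 0, 0, -4, 0, 0, 0, 0])

```text
t: 23.85
tcp_pos: [0.537, -0.1769, 0.2265]
eef_rot: [-0.966, -2.989, 0.001]
ft_force: [0.7, -0.6, -0.4]
finger_gap: 0.499
gripper_force: 0.0
```

Request:
jog_arm(rows=[0, 0, -4, 0, 0, 0, 0, 0, 0, -4, 0, 0, 0, 0, 0, 0, -4, 0, 0, 0, 0, 0, 0, -4, 0, 0, 0, 0, 0, 0, 0, 0, 0, 0, 0])

```text
t: 24.35
tcp_pos: [0.4419, -0.3088, 0.2262]
eef_rot: [-0.975, -2.985, 0.002]
ft_force: [0.7, 0.1, -0.4]
finger_gap: 0.499
gripper_force: 0.0
```

```bash
python3 - <<'E'
from h import *
q,d=shot('top');W=pts('top',d);h=cv2.cvtColor(q,cv2.COLOR_RGB2HSV)
print(status.get_state()['tcp_pos'])
S=np.array([.4935,.006]);r=np.hypot(W[...,0]-S[0],W[...,1]-S[1]);k=(r<.026)&(W[...,2]>.1);print('head z',np.median(W[k][:,2]))
cv2.imwrite('pics/end2.png',cv2.resize(q[130:290,140:400,::-1],(650,400),interpolation=2))
E
```

```text
[ 0.44303138 -0.30721832  0.22619413]
head z 0.11891268785108897
```

View pics/end2.png

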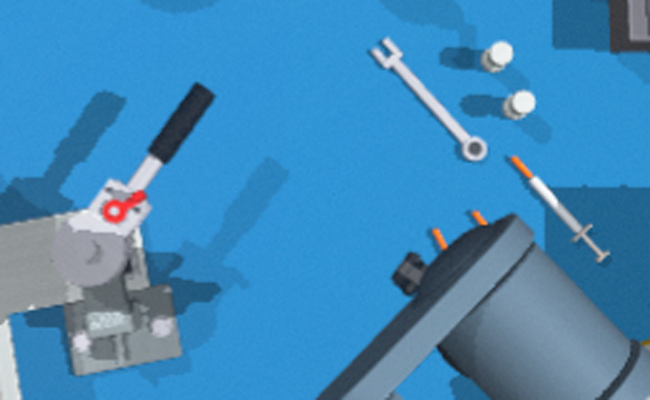

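The lever (pivot (115,210), tab (140,198)) is still on tighten, the grip is free, and the spanner and vials are where they were. I'll hand it in.

```bash
python3 -c "from cell import finish_job;print(finish_job())"
```

```text
the job is handed in; nothing more can be done
None
```

The lever was flipped to tighten and left there, the clamp was worked down to a push of about 13 N at the grip and let go, none of the loose items were touched, and the job was handed in at about 24 s of the 56 s allowed.

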